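# Index the jar's decorating wheel to the next hole

## Task

The tall jar is being painted in eight even panels and stands on one of the two indexing wheels; the other wheel carries a small bowl. On the jar's wheel, pull the spring pin up out of its hole by its knob, swing it round with the wheel to the next hole clockwise (seen from above) and let the pin drop fully home there, with the jar still standing in the middle of the wheel.

Things in the scene. Friction and masses are not known exactly. Their poses are not given: they have to be found in the camera images.
- jar_knob (a point): Centre of the knob on top of the spring pin of the jar's wheel: upright dark wooden cylinder, 26 mm across, 36 mm tall, centre 84 mm above the table when home. Under it a brass boss (top at 62 mm) ends a brass arm fixed to the wheel, 125 mm from the wheel's upright axis, at the start on the robot's side of the jar. Gripped from above, the knob lifts the pin and swings the wheel.
- jar_mid (a point): Centre (half-way up) of the tall rust-orange jar, 100 mm at its widest, 130 mm tall, loose, upright in the middle of its wheel, so its centre lies on the wheel's axis. It turns with the wheel (190 mm across, top 50 mm above the table). The other wheel, 0.34 m or more away, is alike but carries a bowl; either may be on the left.
- jar_wheel (a joint): Turn of the jar's wheel about its upright axis, rad: 0 at the start, growing clockwise from above; next hole at 0.785. Turns easily (0.02 N m), but only with the pin drawn. The fixed octagonal base under it (300 mm wide, top at 30 mm) has eight square 28 mm holes, 45 degrees apart, 125 mm from the axis.
- jar_pin (a joint): How far the jar wheel's pin is drawn up, m: 0 fully home, 0.020 clear of the base (it also reads this resting between holes), stop at 0.028. It slides straight up and down; a spring pushes it down with 4 N when home, 7 N when drawn. The pin is 22 mm thick with a tapered nose, and slips into a hole if let down within 8 mm of its centre.
There are look-alikes about, which are no part of the job. Of the things that look like the part that bears jar_mid, the smallest one is meant.

How it is judged (in metres and radians):
On the way:
1. the pin of the jar's wheel is drawn clear of its first hole (value of joint jar_pin above 0.017 m and value of joint jar_wheel below 0.2 rad), for 0.05 s.
At the end, for the whole second after the job is handed in: The pin of the jar's wheel is home (drawn less than 5 mm) in the next hole clockwise (wheel at 45 degrees, within 10), the wheel is still, and the jar stands upright (within 10 degrees) within 20 mm of where it stood in the middle of the wheel (value of joint jar_pin below 0.005 m and value of joint jar_wheel between 0.61 and 0.96 rad and velocity of joint jar_wheel between -0.05 and 0.05 rad/s and angle between jar_mid's own z axis and vertical below 0.17 rad and distance of jar_mid from where it was at the start of the episode below 0.02 m); the robot touches nothing.
It fails at once if the jar's wheel is turned well past the next hole (beyond 75 degrees) (value of joint jar_wheel above 1.31 rad).
It fails at once if the jar's wheel is turned the wrong way (more than 20 degrees anticlockwise) (value of joint jar_wheel below -0.35 rad).
It fails at once if the jar is tipped over (more than 30 degrees) (angle between jar_mid's own z axis and vertical above 0.52 rad).
It also fails if it takes over 38 s, if anything falls off the work surface, if the arm or the gripper's body presses on something with over 40 N, if the wrist force passes 120 N, or if a joint passes its speed limit or range.

## Robot

A 6-joint arm with a two-finger parallel gripper is mounted at the origin on the work surface. World frame = base frame: x ahead of the robot, y to its left, z up, the work surface at z = 0. Lengths are in mm, angles in rad, forces in N, time in s.
With the tool pointing down it reaches from about 350 to 975 mm from the base axis. Payload 7.1 kg.
Tool frame: the origin (TCP) lies midway between the tips of the shut fingers; the grasp point (between the pads) lies 19 mm behind it (ctrl.grip_point_offset is the distance from the TCP to the grasp point, in mm); z points along the fingers, y is the line along which they close (so a half turn about z gives the same grasp; the last joint's range is limited). The gripper opens to 88 mm and grips with 3 to 60 N. Pads are 20 mm wide; open, the fingers measure 115 mm over their backs; the gripper's body (75 mm by 178 mm) begins 61 mm behind the grasp point.
Start: joints at [1.322, 0.423, 1.63, -0, 1.089, -0.019], TCP at [142.333, 608.561, 222.675] pointing down, gripper open.
Joint ranges: [-3, 3], [-0.9, 2.11], [0.09, 2.58], [-1.31, 4.45], [0.11, 2.69], [-2.54, 2.54]. Speed limits (rad/s): [2.39, 2.39, 3.01, 3.14, 3.14, 3.14].

## Interface

Orientations are given as a rotation vector (axis times angle).
In Python, from workcell import get_obs, optics, close_job, spotter, ctrl gives the robot as it stands. The module is installed in compiled form; this text tells all that it offers.
- The arm moves only by the tool move_arm, never from a script. Its argument "rows" is a list of rows, each a list of 5 numbers: the shift along the tool's x, y, z in cm, then the turn about the tool's z in degrees, then the opening in per cent of the stroke, from 0 (shut) to 100 (fully open). A call has 1 to 10 rows; each row shifts and turns the commanded pose from where the row before left it, along the tool's axes as they then stand; what a row does not reach is not made up. A row lasts 1/8 s, in which the tool goes at most 62.5 mm and 10.7 degrees, less where a joint would pass 70% of its speed; a pose out of reach is approached as far as the arm can. A call with a gripper value outside its range is refused whole. The fingers move at their own pace and stop on an object; the grip force is fixed at half the most. Time passes only in rows, so rows that do not move let the fingers close. It gives the time, the measured TCP pose, the force, the opening and the grip force at its end, in the units of the state.
- get_obs(): the state, without advancing time (a new reading comes with each control period).
- optics.get_image(name): name is "scene" or "top" or "wrist"; returns the picture (480x640x3 uint8, blue, green, red); there is no depth.
- optics.calibration(name): a dict with "camera_matrix" (3x3 intrinsics, pixels), "xyz" and "orientation" of the camera in the world. Camera axes: x right, y down, z forward; pixel columns grow to the right and rows downward; lengths in mm; the calibration is good to about 2 mm. The wrist camera is an equidistant fisheye: a pixel r from the principal point sees the ray r / f radians off the axis. A picture is of the moment at which its call begins: read the wrist's pose just before it. calibration takes no time and is no camera call; for the wrist camera it gives the pose at the moment of the call.
- close_job(): hands the job in; it is judged then, once.
Trained networks look in the newest picture that a camera, given by its name, has taken for a name from the list of things; names that differ only in an ending like _2 or _b are one class to them, and where a whole thing is asked for, a point or a joint stands for the part that bears it (a point fixed in the world has none). Each returns a list of dicts, best first, with "conf" (0 to 1); they miss things now and then, are a little off and sometimes report something else, mostly with a low value. They report only what shows in the picture. A call takes as long as a camera call. They do not tell look-alikes from the thing itself.
- spotter.find_in(camera, label): "point" ([column, row] in pixels, amid what is visible of it).
- spotter.regions_of(camera, label): "region" (480x640 bool, what is visible of it) and "point" ([column, row] in pixels, amid what is visible of it).
The state is a dict: "t": time; "qpos": joint angles; "qvel": joint speeds; "joint_torque": joint torques, N m; "ee_pos": TCP position; "orientation": TCP orientation; "ft_force": force on the tool from outside, world axes, zero at the start; "moment": the same for the moment, N m; "width": finger opening in mm; "grasp_force": force on a finger pad.
Only numpy, scipy, OpenCV 4.12 (cv2) and the standard library are available. Lean on these libraries where they do the work, as an engineer would, in place of code of your own. Each camera call takes 0.05 s, during which the arm holds its last target. There are 200 camera calls.

## Working session

There is one attempt and no reset: what is moved stays moved. The work goes in short steps, Python scripts to look and compute and a tool call to move; the robot and the scene stay as the last step left them, time stands still between calls to the robot, and variables do not carry over. Pictures are saved under pics/ and viewed, at most 10 in all, crops included, and the job is handed in when it is done.

Besides the shell and the picture viewer there is one more tool, called after ">>>" as a command line: name --pt "numbers of a row" for each row, then --argument value for the rest. move_arm: Moves the arm, as the interface text tells. Its arguments: {"type":"object","properties":{"rows":{"type":"array","items":{"type":"array","items":{"type":"number"}}}},"required":["rows"]}

```bash
mkdir -p pics
cat > h.py <<'E'
import numpy as np,cv2
from workcell import get_obs, optics, close_job, spotter, ctrl
from scipy.spatial.transform import Rotation as R
def calib(n):
    c=optics.calibration(n);K=np.array(c["camera_matrix"]);o=np.array(c["orientation"],float)
    Rm=R.from_rotvec(o).as_matrix() if o.size==3 else o
    return K,np.array(c["xyz"],float),Rm
def ray(n,p):
    K,t,Rm=calib(n);u=(p[0]-K[0,2])/K[0,0];v=(p[1]-K[1,2])/K[1,1]
    if n=="wrist":
        r=np.hypot(u,v);d=np.array([u/r*np.sin(r),v/r*np.sin(r),np.cos(r)]) if r>1e-9 else np.array([0,0,1.])
    else: d=np.array([u,v,1.])
    d=Rm@d;return t,d/np.linalg.norm(d)
def onz(n,p,z):
    t,d=ray(n,p);return t+d*(z-t[2])/d[2]
E
python3 - <<'E'
from h import *
s=get_obs();print(s["t"],s["orientation"],s["width"],ctrl.grip_point_offset)
ims=[]
for n in("scene","top"):
    im=optics.get_image(n);cv2.imwrite(f"pics/{n}0.png",im)
    print(n,calib(n)[1])
    for l,z in(("jar_knob",84),("jar_mid",115)):
        for d in spotter.find_in(n,l): print(l,d["conf"],d["point"],onz(n,d["point"],z).round(0))
E
```

```text
0.0 [-3.60113874e-01 -3.12067102e+00  2.34226510e-03] 87.83943956376777 18.700000000000003
scene [ 392.08000639 -353.79428239 1460.40159741]
jar_mid 0.73 [340.7, 94.2] [631. 467. 115.]
jar_mid 0.66 [228.2, 123.5] [318. 437. 115.]
jar_mid 0.63 [344.8, 190.9] [582. 188. 115.]
top [ 279.50943289   97.20221811 1143.83129733]
jar_knob 0.68 [263.7, 257.2] [460. 226.  84.]
jar_mid 0.97 [276.1, 203.6] [579. 194. 115.]
jar_mid 0.96 [166.9, 323.0] [314. 433. 115.]
jar_mid 0.84 [150.6, 189.2] [620. 482. 115.]
```

View pics/scene0.png

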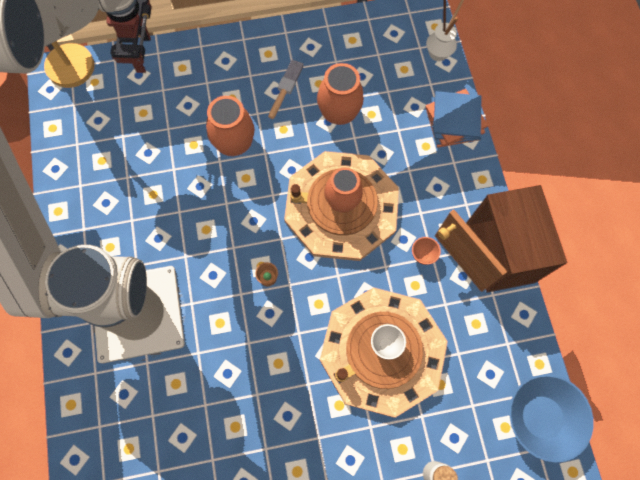

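View pics/top0.png

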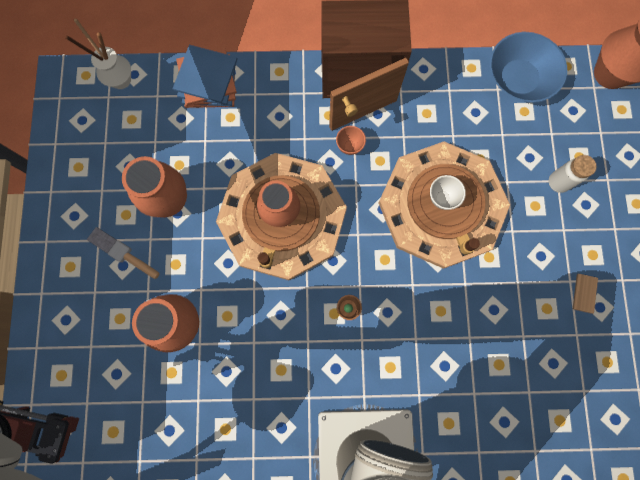

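The scene view shows the small jar at (343,190) on the upper wheel, with its knob at (296,191). The top view shows the same jar at (278,203) and its knob at (263,258). The bowl's wheel is the other one, and two larger look-alike jars stand on the table. Next I'll locate the axis from the base's dark holes.

```bash
cat > m.py <<'E'
from h import *
from scipy.optimize import least_squares
for n,c in(("top",(281,215)),("scene",(343,206))):
    im=cv2.imread(f"pics/{n}0.png");g=im.max(2)
    m=(g<75).astype(np.uint8)
    k,_,st,ce=cv2.connectedComponentsWithStats(m)
    P=[]
    for i in range(1,k):
        d=np.hypot(*(ce[i]-c))
        if 40<d<64 and 25<st[i,4]<200:
            p=onz(n,ce[i],30);P.append(p[:2]);print(n,ce[i].round(1),st[i,4],p.round(0))
    P=np.array(P)
    # octagon fit: centre + phase, radius 125
    def f(v):
        a=np.arctan2(*(P-v[:2]).T[::-1]);b=v[2]+np.round((a-v[2])/(np.pi/4))*np.pi/4
        return (P-v[:2]-125*np.c_[np.cos(b),np.sin(b)]).ravel()
    best=min((least_squares(f,[*P.mean(0),ph],loss="soft_l1",f_scale=3) for ph in np.arange(0,.78,.13)),key=lambda r:r.cost)
    print(n,best.x,best.cost)
    print(f(best.x).reshape(-1,2).round(0).tolist())
    Rg=[d for d in spotter.regions_of(n,"jar_knob")]
    for d in Rg: print("knob",d["conf"],d["point"],[onz(n,d["point"],z).round(1) for z in(84,95,102)])
for p in((263.5,258),):print(onz("top",p,95))
print(onz("scene",(296,191),95))
for n,b in(("top",(215,145,140,140)),("scene",(280,145,130,120))):
    im=cv2.imread(f"pics/{n}0.png");x,y,w,h=b
    cv2.imwrite(f"pics/{n}c.png",cv2.resize(im[y:y+h,x:x+w],None,fx=4,fy=4,interpolation=2))
E
python3 m.py; python3 -c "
import cv2,numpy as np
a=cv2.imread('pics/topc.png');b=cv2.imread('pics/scenec.png');a=cv2.resize(a,(400,400));b=cv2.resize(b,(400,369));b=cv2.copyMakeBorder(b,0,31,0,0,0);cv2.imwrite('pics/both.png',np.hstack([a,b]))"
```

```text
top [294.5 168.5] 53 [695. 155.  30.]
top [257.9 172.9] 73 [685. 247.  30.]
top [325.6 191.1] 77 [633.  78.  30.]
top [232.8 201.5] 66 [612. 309.  30.]
top [329.  228.3] 63 [538.  72.  30.]
top [235.5 239.4] 65 [515. 301.  30.]
top [304.8 258.4] 78 [464. 133.  30.]
top [266.7 261.1] 26 [460. 225.  30.]
top [574.9561896  189.95207116  -1.86988743] 14.558664333390773
[[0.0, 2.0], [-1.0, -1.0], [-0.0, -1.0], [-0.0, -0.0], [-0.0, 2.0], [-1.0, 1.0], [-0.0, 1.0], [4.0, -2.0]]
knob 0.62 [262.3, 259.7] [array([454.6, 228.9,  84. ]), array([452.8, 227.5,  95. ]), array([451.7, 226.7, 102. ])]
scene [345.8 162.2] 27 [615. 306.  30.]
scene [312.5 171. ] 28 [519. 297.  30.]
scene [376.4 177.4] 29 [688. 245.  30.]
scene [387.9 208.4] 29 [698. 150.  30.]
scene [305.5 231.3] 38 [467. 128.  30.]
scene [371.7 238.2] 42 [636.  76.  30.]
scene [337.2 247.6] 42 [541.  68.  30.]
scene [ 5.78030379e+02  1.86429165e+02 -3.00205952e-01] 0.6058406099430462
[[0.0, -0.0], [-0.0, 0.0], [-0.0, -0.0], [1.0, 0.0], [-0.0, 0.0], [-0.0, -0.0], [-0.0, 0.0]]
knob 0.42 [294.4, 191.8] [array([456.6, 223. ,  84. ]), array([456.1, 218.4,  95. ]), array([455.8, 215.5, 102. ])]
[456.68059854 224.81647673  95.        ]
[460.57843129 219.83779413  95.        ]
```

View pics/both.png

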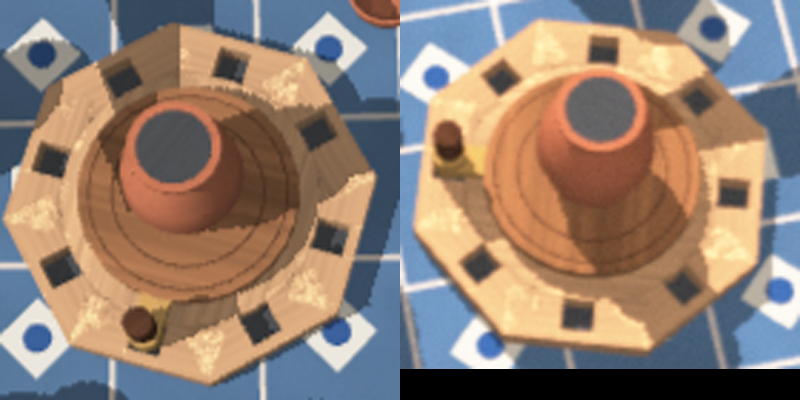

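The knob is near (457,225), the axis near (576,188), and the next hole near (518,299). I'll lift over the look-alike jars and travel above the knob.

>>> move_arm --pt "0 0 -4 0 100" --pt "0 0 -4 0 100" --pt "-4 -3 0 0 100" --pt "-4 -3 0 0 100" --pt "-4 -3 0 0 100" --pt "-4 -3 0 0 100" --pt "-4 -3 0 0 100"

```text
t: 1.27
ee_pos: [303.7, 415.7, 302.9]
orientation: [0.36, 3.121, 0.001]
ft_force: [-0.1, -1.2, 0.0]
width: 88.2
grasp_force: 0.0
```

>>> move_arm --pt "-4 -3 0 0 100" --pt "-4 -3 0 0 100" --pt "-4 -3 0 0 100" --pt "-4 -3 0 0 100" --pt "-3.4 -3.2 0 4 100" --pt "0 0 0 0 100" --pt "0 0 0 0 100"

```text
t: 2.15
ee_pos: [456.9, 225.0, 302.7]
orientation: [-0.469, -3.106, -0.0]
ft_force: [0.1, -0.4, -0.2]
width: 87.7
grasp_force: 0.0
```

```bash
cat > w.py <<'E'
from h import *
import sys
s=get_obs();T=R.from_rotvec(s["orientation"]).as_matrix()
print(s["t"],s["ee_pos"],s["qpos"],"yaw y",np.arctan2(T[1,1],T[0,1]),"zaxis",T[:,2])
im=optics.get_image("wrist");cv2.imwrite(f"pics/{sys.argv[1]}.png",im)
for d in spotter.regions_of("wrist","jar_knob"):
    p=[onz("wrist",d["point"],z) for z in(84,95)]
    print(d["conf"],d["point"],d["region"].sum(),p[0],p[1],"tool-frame err cm",(T.T@(p[1]-s["ee_pos"])/10).round(2))
E
python3 w.py w1
```

```text
2.15 [456.90307033 224.97426806 302.6655659 ] [ 4.33935051e-01  1.60721261e-01  1.79983519e+00  4.22212370e-04
  1.18120587e+00 -8.37377081e-01] yaw y 1.271151703974337 zaxis [-3.18130645e-04  2.83051156e-04 -9.99999909e-01]
0.91 [314.5, 215.6] 540 [458.32925783 226.46243655  84.        ] [456.26679457 227.06824818  95.        ] tool-frame err cm [ 0.11  0.18 20.77]
```

View pics/w1.png

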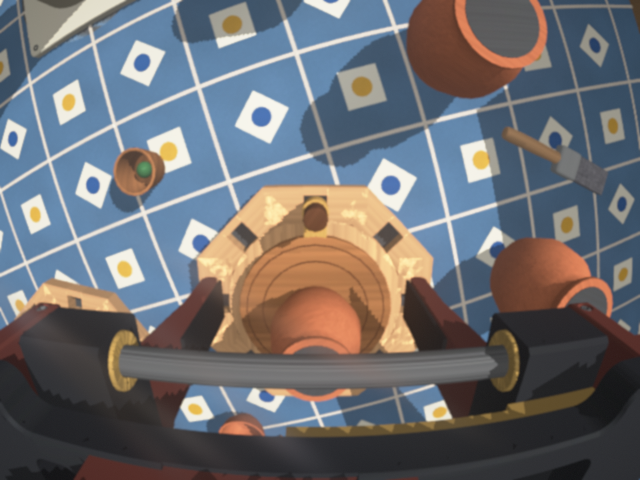

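The wrist view shows the knob at (315,215), centred between the fingers with the jar behind it. It agrees with my estimate to within 2 mm. Now I'll descend and grip.

>>> move_arm --pt "0 0.1 5 0 100" --pt "0 0 5 0 100" --pt "0 0 5 0 100" --pt "0 0 4 0 100" --pt "0 0 2 0 100" --pt "0 0 2 0 100" --pt "0 0 0 0 100" --pt "0 0 0 0 100"

```text
t: 3.25
ee_pos: [457.5, 226.5, 73.3]
orientation: [0.467, 3.106, 0.001]
ft_force: [-0.3, -0.0, -0.8]
width: 87.9
grasp_force: 0.0
```

>>> move_arm --pt "0 0 0 0 25" --pt "0 0 0 0 20" --pt "0 0 0 0 15" --pt "0 0 0 0 10" --pt "0 0 0 0 10" --pt "0 0 0 0 10" --pt "0 0 0 0 10" --pt "0 0 0 0 10"

```text
t: 4.25
ee_pos: [457.5, 225.7, 72.7]
orientation: [0.469, 3.106, -0.0]
ft_force: [-0.5, -0.4, 0.4]
width: 25.7
grasp_force: 30.0
```

The knob is gripped at 25.7 mm wide with 30 N. Now I'll draw the pin 24 mm.

>>> move_arm --pt "0 0 -0.6 0 10" --pt "0 0 -0.6 0 10" --pt "0 0 -0.6 0 10" --pt "0 0 -0.6 0 10" --pt "0 0 0 0 10" --pt "0 0 0 0 10"

```text
t: 5.0
ee_pos: [457.4, 225.7, 96.6]
orientation: [-0.469, -3.106, 0.0]
ft_force: [2.5, -0.7, -6.5]
width: 25.7
grasp_force: 30.0
```

```bash
python3 - <<'E'
from h import *
s=get_obs();p=s["ee_pos"];print(p,s["ft_force"],s["width"])
c=np.array([576.5,188]);v=p[:2]-c;print(np.hypot(*v),np.arctan2(v[1],v[0]))
E
python3 w.py w2
```

```text
[457.41956773 225.69952056  96.60822855] [ 2.46301386 -0.69923953 -6.51956151] 25.684760694338998
124.90557713672058 2.8349871866154577
5.0 [457.41956773 225.69952056  96.60822855] [ 4.35036256e-01  4.49618726e-01  1.96297397e+00  1.36628112e-06
  7.29012858e-01 -8.36160172e-01] yaw y 1.2711954094098306 zaxis [-1.20821698e-05 -4.61134853e-06 -1.00000000e+00]
0.64 [312.6, 314.3] 4093 [469.99316183 221.66183902  84.        ] [464.81397725 223.29984426  95.        ] tool-frame err cm [-0.78 -0.01  0.16]
```

View pics/w2.png

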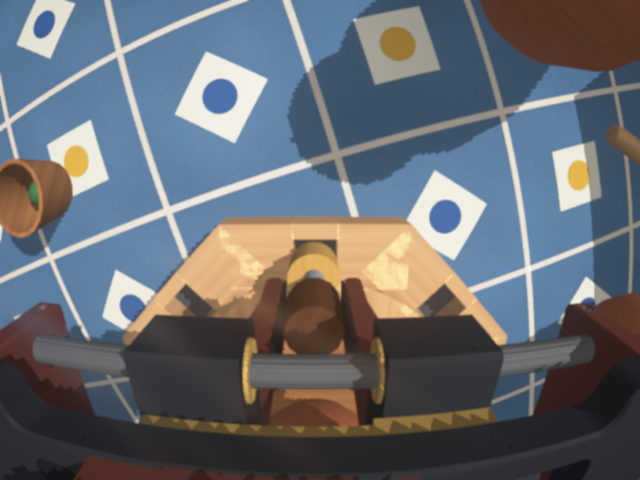

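The pin is drawn: the view shows the bare pin between boss and knob, with about 6.5 N of spring pull. Now the 45° swing along the arc.

>>> move_arm --pt "0 0.33 0 1.5 10" --pt "-0.02 0.65 0 3 10" --pt "-0.02 0.65 0 3 10" --pt "-0.02 0.65 0 3 10" --pt "-0.02 0.65 0 3 10" --pt "-0.02 0.65 0 3 10" --pt "-0.02 0.65 0 3 10" --pt "-0.01 0.65 0 3 10"

```text
t: 6.1
ee_pos: [480.2, 268.9, 96.4]
orientation: [-1.069, -2.953, 0.001]
ft_force: [0.8, 1.8, -7.9]
width: 25.2
grasp_force: 30.0
```

>>> move_arm --pt "-0.02 0.65 0 3 10" --pt "-0.02 0.65 0 3 10" --pt "-0.02 0.65 0 3 10" --pt "-0.02 0.65 0 3 10" --pt "-0.02 0.65 0 3 10" --pt "-0.02 0.65 0 3 10" --pt "-0.01 0.65 0 3 10" --pt "0 0.33 0 1.5 10" --pt "0 0 0 0 10" --pt "0 0 0 0 10"

```text
t: 7.35
ee_pos: [517.8, 300.5, 96.4]
orientation: [-1.622, -2.689, -0.002]
ft_force: [-0.3, 6.6, -7.2]
width: 25.4
grasp_force: 30.0
```

Run:
```python
from h import *
s=get_obs();p=s["ee_pos"];print(p,s["ft_force"],s["width"])
c=np.array([576.5,188]);v=p[:2]-c;print(np.hypot(*v),2.835-np.arctan2(v[1],v[0]))
```

```text
[517.84156146 300.48082505  96.39353839] [-0.33802732  6.59555916 -7.184595  ] 25.388720306503146
126.8571969381913 0.7835065545810469
```

The turn is 0.784 rad. Now I'll lower the pin into the hole while still holding the knob.

>>> move_arm --pt "0.05 0 0.6 0 10" --pt "0.05 0 0.6 0 10" --pt "0 0 0.6 0 10" --pt "0 0 0.6 0 10" --pt "0 0 0 0 10" --pt "0 0 0 0 10"

```text
t: 8.1
ee_pos: [518.0, 300.6, 72.7]
orientation: [-1.622, -2.69, -0.002]
ft_force: [-1.2, 6.7, -4.3]
width: 25.4
grasp_force: 30.0
```

The tool is back at its home height with the pin in the hole. I'll release, let the spring seat it, then retreat upward.

>>> move_arm --pt "0 0 0 0 40" --pt "0 0 0 0 70" --pt "0 0 0 0 100" --pt "0 0 0 0 100" --pt "0 0 0 0 100" --pt "0 0 0 0 100" --pt "0 0 0 0 100" --pt "0 0 0 0 100"

```text
t: 9.1
ee_pos: [517.9, 299.8, 72.7]
orientation: [1.622, 2.691, -0.0]
ft_force: [0.3, -0.4, -0.6]
width: 87.5
grasp_force: 0.0
```

>>> move_arm --pt "0 0 -2 0 100" --pt "0 0 -4 0 100" --pt "0 0 -5 0 100" --pt "0 0 -5 0 100" --pt "0 0 -5 0 100" --pt "0 0 -5 0 100" --pt "5 0 0 0 100" --pt "5 0 0 0 100" --pt "0 0 0 0 100" --pt "0 0 0 0 100"

```text
t: 10.35
ee_pos: [471.1, 387.9, 333.5]
orientation: [1.621, 2.691, 0.001]
ft_force: [-0.7, 0.6, 0.2]
width: 88.1
grasp_force: 0.0
```

```bash
python3 w.py w3
python3 - <<'E'
from h import *
a=cv2.imread('pics/w3.png')
ims=[]
for n,b in(("top",(215,145,140,140)),("scene",(280,145,130,120))):
    im=optics.get_image(n);x,y,w,h=b
    for d in spotter.find_in(n,"jar_knob")+spotter.find_in(n,"jar_mid"): print(n,d["conf"],d["point"],onz(n,d["point"],90).round(0))
    ims.append(cv2.resize(im[y:y+h,x:x+w],(300,300)))
cv2.imwrite("pics/fin.png",np.hstack([np.vstack(ims),cv2.resize(a,(500,375))[:,:] if 0 else cv2.copyMakeBorder(cv2.resize(a,(500,375)),0,225,0,0,0)]))
E
```

```text
10.35 [471.14151377 387.88935309 333.51720849] [ 6.69507300e-01  2.97333138e-01  1.55153890e+00 -4.55402112e-04
  1.29211262e+00  1.83142514e-01] yaw y 0.4864900372896567 zaxis [ 7.48488230e-04  3.40246267e-05 -9.99999719e-01]
0.67 [314.6, 293.0] 496 [520.01105979 297.5939732   84.        ] [517.79853491 301.72260461  95.        ] tool-frame err cm [-9.79  0.08 23.85]
top 0.7 [231.0, 233.3] [517. 301.  90.]
top 0.95 [276.6, 205.6] [581. 195.  90.]
top 0.77 [161.3, 184.2] [640. 467.  90.]
scene 0.79 [342.7, 191.9] [580. 196.  90.]
scene 0.66 [338.5, 94.6] [629. 482.  90.]
scene 0.55 [228.7, 127.8] [316. 438.  90.]
```

View pics/fin.png

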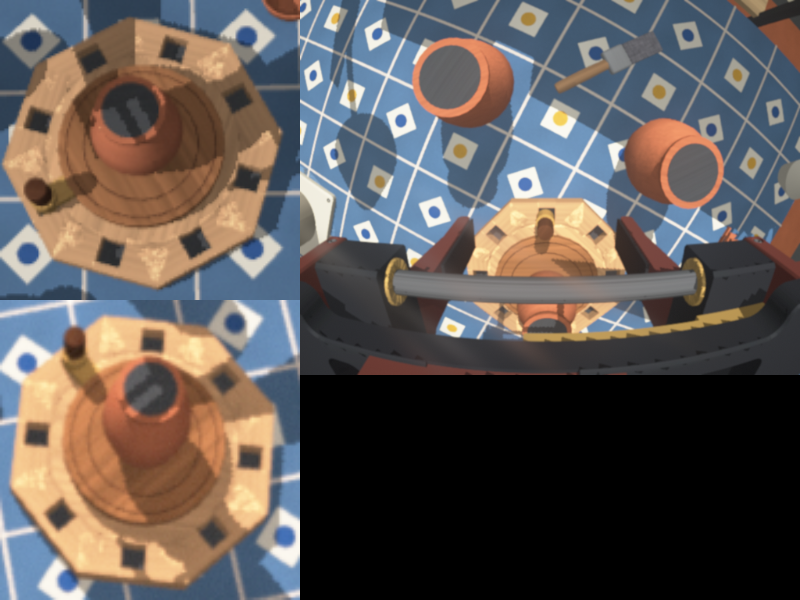

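The views show the knob over the next hole clockwise, at (36,190) in the top crop and (544,232) in the wrist crop, with the jar upright and centred. While lowering, the tool reached the same height as at the start and the pull fell to the 4 N home value, so the pin is seated. The gripper is clear, so I'm handing the job in.

```bash
python3 -c "
from workcell import close_job
print(close_job())"
```

```text
the job is handed in; nothing more can be done
None
```

I moved the jar wheel's pin to the next hole clockwise and let it drop home, with the jar still upright in the middle, and handed the job in after about 10.5 s; no verdict was returned.

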